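# Take the spent filter out of the air sampler

### The job

Take the filter cartridge out of the air sampler's leaning bay: pinch its grip so that the sprung snap tab is pressed in, and lift it free along the bay with the tab held in. Set it down gently, upright on its base in the slide tray, and let go. Then swing the sampler's dust flap fully shut over the empty bay, without disturbing the other things on the bench.

Things in the scene. Friction and masses are not known exactly. Their poses are not given: they have to be found in the camera images.
- sampler: White wedge-shaped bench air sampler, fixed, reaching x -78 to +45, y +-58, z 0 to 106 mm. Origin: under it, on the bench. z up, +x to its back. Its sloping top faces up and to its front (-x), with a filter bay sunk in it. The bay's axis is tilted 25 deg from vertical to the front: it points along (-0.423, 0, 0.906) in this frame. Behind the slope the top is flat, 106 mm high.
- bay_floor (a point): Middle of the bay's floor, at (0, 0, 35) mm in the sampler's frame; the seated cartridge's origin is here (1.5 mm play all round, so it may lean 2 deg more). The bay is 60 mm deep, 47 mm wide along the slope and 59 mm in y; at its mouth, on the +y side, is a lip 8 mm thick under which the cartridge's hook catches.
- cartridge: Grey filter cartridge, loose, 0.19 to 0.32 kg, 98 mm tall. Origin: centre of its base; z along it to the grip (seated: along the bay's axis), y to the snap tab, x as the sampler's when seated. Base 44 (x) x 56 (y) mm; lower part to z = 58 mm. Above it the grip, z 58 to 98, 30 mm wide in x, 38 mm of it out of the bay. Pinch the grip along y.
- grip_face (a point): Middle of the grip's fixed ribbed face, across from the tab: (0, -22, 84) mm in the cartridge's frame. Across fixed face and tab: 49 mm with the tab out, 41 mm with it fully in (the middle then lies at y = -1.5 mm). Both are ribbed from z = 68 to 96 mm.
- tab (a joint): Black snap tab on the cartridge; slides straight in (to -y). 0 = out: its hook holds under the bay's lip, 4.5 mm overlap. 0.008 m = fully in at its stop, hook clear. Spring 5 N at 0, 10.5 N fully in; springs back when let go. Must stay in 6 mm or more until the hook (z 37 to 51 mm of the cartridge) has left the mouth, after 25 mm of lift; the cartridge is wholly out after 60 mm.
- tab_pad (a point): Middle of the tab's outer ribbed face, where a finger presses: (0, 27, 84) mm in the cartridge's frame with the tab out; the tab is 22 mm wide in x.
- flap (a joint): White dust flap, a 4 mm plate 70 mm wide (y), hinged behind the bay. 0 = shut, over the bay's mouth in the slope's plane; starts open at 2.05 to 2.4 rad (upright or leaning back), limit 2.5. Stiff hinge (0.03 N m): stays where left. Direction from hinge to edge at angle q, sampler's (x, z): (-0.906 cos q - 0.423 sin q, -0.423 cos q + 0.906 sin q). Cannot shut on the cartridge.
- flap_hinge (a point): Middle of the flap's hinge axis, at (4, 0, 107) mm in the sampler's frame; the axis runs along the sampler's y.
- flap_edge (a point): Middle of the flap's free edge, 66 mm from the hinge.
- tray: Cream plastic slide tray, loose, flat on the bench, 95 (x) x 212 (y) x 12 mm, 0.25 kg; floor 2 mm thick, rim 2 to 3 mm thick and 12 mm high: about 91 x 208 mm inside. Origin: centre of its underside, z up. The cartridge may stand anywhere on its floor, any way round.
- bottle: Brown stain bottle with black cap, 48 mm diameter, 105 mm tall; bystander. Origin: centre of its base.
- cup: Lidded sample cup, 39 mm diameter, 48 mm tall; bystander. Origin: centre of its base.
- timer: White lab timer lying flat, 62 x 62 x 18 mm; bystander. Origin: centre of its underside.
- slips: Small white carton, 46 x 66 x 30 mm; bystander. Origin: centre of its underside.
Mind the look-alikes: they are no part of the job. What is shaped like the cartridge but purple is not meant.

How it is judged (in metres and radians):
On the way, in this order (a step that is already met when the one before it is completed fails the run):
1. the cartridge is drawn up its bay with the snap tab held in (value of joint tab above 0.005 m and distance between cartridge and bay_floor above 0.03 m).
2. the cartridge stands upright in the tray, released (z of cartridge in the frame of tray between -0.002 and 0.006 m and x of cartridge in the frame of tray between -0.035 and 0.035 m and y of cartridge in the frame of tray between -0.09 and 0.09 m and angle between cartridge's own z axis and vertical below 0.08 rad and linear speed of cartridge below 0.03 m/s and contact force between the fingers and cartridge below 0.1 N), for 0.2 s.
3. the flap is shut over the empty bay (value of joint flap below 0.06 rad), for 0.2 s.
At the end, for the whole second after the job is handed in: The cartridge stands at rest on its base on the tray's floor (base within 4 mm of the floor, within 5 deg of upright), let go with its tab sprung out; the dust flap is shut to within 0.06 rad (z of cartridge in the frame of tray between -0.002 and 0.006 m and x of cartridge in the frame of tray between -0.035 and 0.035 m and y of cartridge in the frame of tray between -0.09 and 0.09 m and angle between cartridge's own z axis and vertical below 0.08 rad and linear speed of cartridge below 0.03 m/s and value of joint flap below 0.06 rad and value of joint tab below 0.001 m); the robot touches nothing.
It fails at once if the cartridge is banged down or dropped into the tray (over 45 N between them) (contact force between cartridge and tray above 45 N).
It fails at once if a bystander (bottle, cup, timer or carton) is moved by more than 20 mm (distance of any of bottle, cup, timer, slips from where it was at the start of the episode above 0.02 m).
It also fails if it takes over 56 s, if anything falls off the work surface, if the arm or the gripper's body presses on something with over 40 N, if the wrist force passes 120 N, or if a joint passes its speed limit or range.

### The arm

A 7-joint arm with a two-finger parallel gripper is mounted at the origin on a cart in front of the work surface, level with it; the furniture and walls round the work are solid. World frame = base frame: x ahead of the robot, y to its left, z up, the work surface at z = 0. Lengths are in mm, angles in rad, forces in N, time in s.
With the tool pointing down it reaches from about 425 to 825 mm from the base axis. Payload 3.6 kg.
Tool frame: the origin (TCP) lies at the very end of the fingers, on their centre line; the grasp point (between the pads) lies 19 mm behind it; z points along the fingers, y is the line along which they close (so a half turn about z gives the same grasp; the last joint's range is limited). The gripper opens to 85 mm and grips with 20 to 120 N. Pads are 22 mm wide; open, the fingers measure 114 mm over their backs; the gripper's body (76 mm by 85 mm) begins 54 mm behind the grasp point. The pads swing forward as they close: fully open they stand 13 mm farther back than shut.
Start: joints at [1.159, 0.615, -0.013, 1.423, 0.008, 1.103, -0.04], TCP at [244.002, -602.433, 231.297] pointing down, gripper open.
Joint ranges: [-3.12, 3.12], [-0.3, 2.06], [-1.34, 1.32], [0.26, 2.42], [-1.36, 4.5], [0.01, 1.98], [-2.84, 2.84]. Speed limits (rad/s): [2.79, 2.79, 3.14, 3.14, 3.14, 3.14, 3.14].

### API

Orientations are given as a unit quaternion [w, x, y, z].
In Python, from cell import ctrl, vision, workorder gives the robot as it stands.
- The arm moves only by the tool jog_arm, never from a script. Its argument "plan" is a list of rows, each a list of 2 entries, a list of its own where there are three numbers: the shift along the tool's x, y, z in mm, then the turn, a rotation vector about the tool's x, y, z in degrees. In form: [[[dx, dy, dz], [ax, ay, az]], ...]. A call has 1 to 12 rows; each row shifts and turns the commanded pose from where the row before left it, along the tool's axes as they then stand; what a row does not reach is not made up. A row lasts 1/8 s, in which the tool goes at most 62.5 mm and 10.7 degrees, less where a joint would pass 70% of its speed; a pose out of reach is approached as far as the arm can. A call is refused whole if a number of a shift passes 62.5 or a number of a turn 10.7, either way. A call with a gripper value outside its range is refused whole. "fingers" is the opening, from -1 (shut) to 1 (fully open), set as the call begins (left out, the last holds). The fingers move at their own pace and stop on an object; the grip force is fixed at half the most. Time passes only in rows, so rows that do not move let the fingers close. It gives the time, the measured TCP pose, the force, the opening and the grip force at its end, in the units of the state.
- ctrl.observe(): the state, without advancing time (a new reading comes with each control period).
- vision.get_image(name): name is "scene" or "top"; returns (picture, depth): 480x640x3 uint8, blue, green, red; 480x640 float32, mm along the optical axis (not along the pixel's ray), 0 where there is no reading.
- vision.camera_model(name): a dict with "intrinsics" (3x3 intrinsics, pixels), "R" (3x3) and "t" (3): a world point X has camera coordinates R X + t. Camera axes: x right, y down, z forward; pixel columns grow to the right and rows downward; lengths in mm; the calibration is good to about 2 mm. A picture is of the moment at which its call begins. camera_model takes no time and is no camera call.
- workorder.sign_off(): hands the job in; it is judged then, once.
The state is a dict: "time": time; "joint_positions": joint angles; "joint_velocities": joint speeds; "tau": joint torques, N m; "tcp_pos": TCP position; "tcp_rot": TCP orientation; "force": force on the tool from outside, world axes, zero at the start; "moment": the same for the moment, N m; "gripper_width": finger opening in mm; "gripper_force": force on a finger pad.
Only numpy, scipy, OpenCV 4.12 (cv2) and the standard library are available. Lean on these libraries where they do the work, as an engineer would, in place of code of your own. Each camera call takes 0.05 s, during which the arm holds its last target. There are 200 camera calls.

## Working session

There is one attempt and no reset: what is moved stays moved. The work goes in short steps, Python scripts to look and compute and a tool call to move; the robot and the scene stay as the last step left them, time stands still between calls to the robot, and variables do not carry over. Pictures are saved under pics/ and viewed, at most 13 in all, crops included, and the job is handed in when it is done.

Besides the shell and the picture viewer there is one more tool, called after "Emit:" as name([rows], argument=value, ...), one row to a line, values as JSON. jog_arm: Moves the arm, as the interface text tells. Its arguments: {"type":"object","properties":{"plan":{"type":"array"},"fingers":{"type":"number"}},"required":["plan"]}

```bash
ls; mkdir -p pics; python3 - <<'E'
from cell import ctrl,vision,workorder
import cv2,numpy as np
for n in("scene","top"):
    im,d=vision.get_image(n); cv2.imwrite(f"pics/{n}0.png",im); np.save(f"{n}0.npy",d)
    m=vision.camera_model(n); print(n,m)
print(ctrl.observe())
E
```

```text
pics
scene {'intrinsics': array([[478.3804661 ,   0.        , 318.89583919],
       [  0.        , 478.3804661 , 231.73594446],
       [  0.        ,   0.        ,   1.        ]]), 'R': array([[-0.88561171, -0.46403405,  0.01908655],
       [-0.35183631,  0.64352139, -0.67977308],
       [ 0.30315525, -0.60873034, -0.7331741 ]]), 't': array([441.58459087, 327.93005805, 922.52081651])}
top {'intrinsics': array([[441.50588758,   0.        , 322.64599605],
       [  0.        , 441.50588758, 231.00355501],
       [  0.        ,   0.        ,   1.        ]]), 'R': array([[ 0.01832918, -0.99980072, -0.00790962],
       [-0.99855716, -0.01790587, -0.0506258 ],
       [ 0.05047408,  0.00882613, -0.99868637]]), 't': array([ -32.53780454,  524.17680814, 1090.68523933])}
{'time': 0.1, 'joint_positions': array([ 1.15948949,  0.61584865, -0.01260017,  1.42474474,  0.00808172,
        1.1034102 , -0.04040392]), 'joint_velocities': array([-0.00051754, -0.00271758,  0.00075995, -0.007264  ,  0.00065968,
       -0.0003946 ,  0.00068826]), 'tau': array([ 1.77758491e-03, -4.70381606e+01,  2.60623265e-01, -1.71570379e+01,
        1.01749494e-02,  5.83087181e-03, -2.17443881e-05]), 'tcp_pos': array([ 243.74411952, -601.82127476,  230.23504192]), 'tcp_rot': array([-1.15650577e-03,  9.81542984e-01,  1.91238011e-01, -2.37211604e-04]), 'force': array([-0.40883115, -0.12339432, -0.33906454]), 'moment': array([ 0.01688567, -0.01532818, -0.02130896]), 'gripper_force': 0.0, 'gripper_width': 85.85635726630466}
```

View pics/scene0.png

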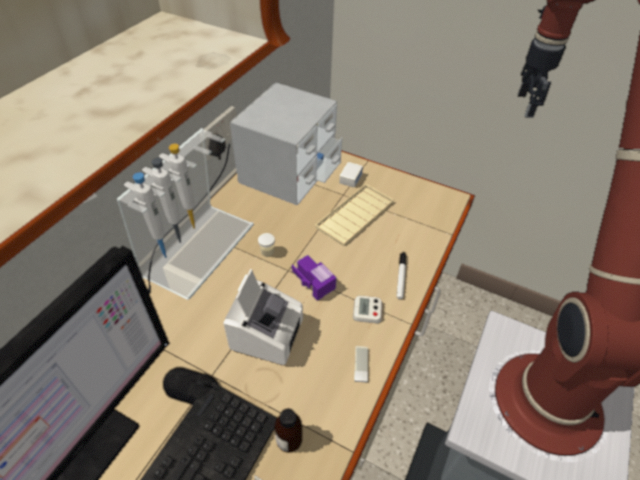

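View pics/top0.png

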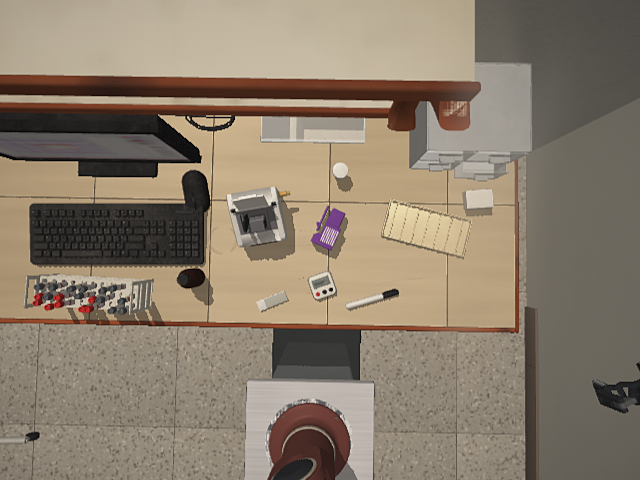

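The scene view shows the sampler at (265,325), and the top view shows it at (257,217). In the top view the tray is at (426,228), cup (340,170), timer (321,286), carton (479,199) and bottle (190,278).

There are two candidates for the cartridge in the top view: the grey one in the sampler's bay at (258,220), and a purple one lying on the bench at (329,229). The grey one in the bay fits the description, so I'll confirm it in an enlarged crop.

```bash
cat > h.py <<'E'
import cv2,numpy as np
from cell import ctrl,vision,workorder
from scipy.spatial.transform import Rotation as Ro
def cloud(n,d):
    m=vision.camera_model(n);K=m["intrinsics"];v,u=np.mgrid[:480,:640]
    c=np.stack([(u-K[0,2])/K[0,0]*d,(v-K[1,2])/K[1,1]*d,d],-1)
    return (c-m["t"])@m["R"]
def proj(n,P):
    m=vision.camera_model(n);c=np.atleast_2d(P)@m["R"].T+m["t"];p=c@m["intrinsics"].T
    return p[:,:2]/p[:,2:]
E
python3 - <<'E'
from h import *
a=cv2.imread("pics/top0.png")[175:265,215:305];b=cv2.imread("pics/scene0.png")[265:365,215:315]
cv2.imwrite("pics/c1.png",np.hstack([cv2.resize(a,(400,400),interpolation=2),cv2.resize(b,(400,400),interpolation=2)]))
P=cloud("top",np.load("top0.npy"))
for n,(u,v) in dict(tray=(426,228),cup=(340,170),timer=(321,286),slips=(479,199),bottle=(190,278),samp=(257,195),purple=(329,229),cab=(470,170),shelf=(300,110),shelf2=(300,80),rack=(300,128),tr1=(393,202),tr2=(470,222),tr3=(462,256),tr4=(383,236)).items(): print(n,P[v,u].round())
E
```

```text
tray [ 537. -283.    4.]
cup [673. -63.  46.]
timer [388. -21.  16.]
slips [ 610. -408.   28.]
bottle [406. 283.  86.]
samp [600. 129. 105.]
purple [528. -39.  44.]
cab [ 686. -393.    5.]
shelf [670.   8. 504.]
shelf2 [603. -10. 779.]
rack [789.  40.  -1.]
tr1 [ 602. -200.   -0.]
tr2 [ 554. -393.    4.]
tr3 [ 469. -371.   12.]
tr4 [ 515. -175.    7.]
```

View pics/c1.png

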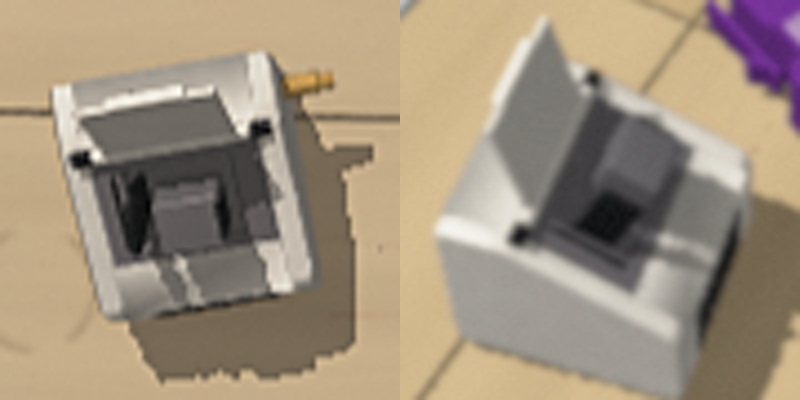

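The crop confirms the grey cartridge seated in the bay with its black tab on the +y (left) side at about (130,210). The flap is open, and the black hinge blocks are at (80,160) and (260,128).

```bash
cat > fit.py <<'E'
from h import *
P=cloud("top",np.load("top0.npy")); S=cloud("scene",np.load("scene0.npy"))
def sel(P,lo,hi,c,r): 
    return P[(P[...,2]>lo)&(P[...,2]<hi)&(np.hypot(P[...,0]-c[0],P[...,1]-c[1])<r)]
q=sel(P,62,112,(560,125),105)
r=cv2.minAreaRect(q[:,:2].astype(np.float32)); print("samp rect",r)
# robust yaw-scan: percentile extents
for yaw in np.deg2rad(np.arange(4,17,1.)):
    R=np.array([[np.cos(yaw),-np.sin(yaw)],[np.sin(yaw),np.cos(yaw)]]); l=q[:,:2]@R
    e=np.percentile(l,[1,99],axis=0); print(round(np.rad2deg(yaw)),(e[1]-e[0]).round(1),(R@e.mean(0)).round(1))
# slope normal from both clouds
for n,C in(("top",P),("scene",S)):
    t=sel(C,104,109,(560,125),105); print(n,"flat z",np.median(t[:,2]),len(t))
t=sel(P,4,20,(532,-283),135)
print("tray",cv2.minAreaRect(t[:,:2].astype(np.float32)),len(t))
f=sel(P,112,190,(570,125),105); f2=sel(S,112,190,(570,125),105)
print("flap",len(f),f.mean(0),f[:,2].max(),len(f2),f2.mean(0),f2[:,2].max())
E
python3 fit.py
```

```text
samp rect ((553.443115234375, 120.51421356201172), (123.2359848022461, 143.54898071289062), 10.631057739257812)
4 [124.6 123.7] [551.5 131.4]
5 [124. 123.] [551.6 131.2]
6 [122.9 123.4] [551.7 130.5]
7 [122.1 123.9] [551.8 129.9]
8 [121.3 124.2] [551.8 129.2]
9 [120.8 124.7] [552.  128.6]
10 [120.5 125.4] [552.1 128. ]
11 [120.5 126.4] [552.3 127.7]
12 [120.3 127.1] [552.5 127.3]
13 [120.3 128.1] [552.7 127.1]
14 [121.  129.3] [552.8 126.9]
15 [121.9 130.4] [553.  126.8]
16 [122.6 131.7] [553.2 126.8]
top flat z 105.58233610581073 334
scene flat z 106.21805411644075 431
tray ((532.4869995117188, -285.98779296875), (235.09727478027344, 233.5875244140625), 89.56675720214844) 715
flap 646 [559.34327214 134.46518073 136.39740553] 173.8172507548132 1033 [563.48614126 136.69921593 136.62476256] 174.03193000987721
```

```bash
cat > fit2.py <<'E'
from h import *
from scipy.optimize import minimize
im={n:cv2.imread(f"pics/{n}0.png") for n in("top","scene")}
cl={n:cloud(n,np.load(f"{n}0.npy")) for n in im}
def W(p,L):
    c,s=np.cos(p[2]),np.sin(p[2]); L=np.atleast_2d(L).astype(float)
    return np.c_[p[0]+c*L[:,0]-s*L[:,1],p[1]+s*L[:,0]+c*L[:,1],L[:,2]]
q=2.2;e=np.array([-0.906*np.cos(q)-.423*np.sin(q),-.423*np.cos(q)+.906*np.sin(q)])
box=[(x,y,z) for y in(-58,58) for x,z in((-78,0),(-78,65),(10,106),(45,106),(45,0))]
mask={}
for n in im:
    C=cl[n];sat=cv2.cvtColor(im[n],cv2.COLOR_BGR2HSV)[...,1]
    lo=55 if n=="top" else 12
    m=((C[...,2]>lo)&(C[...,2]<111)&(np.hypot(C[...,0]-556,C[...,1]-128)<100)&(sat<60)).astype(np.uint8)
    m=cv2.morphologyEx(m,cv2.MORPH_CLOSE,np.ones((3,3)));m=cv2.morphologyEx(m,cv2.MORPH_OPEN,np.ones((5,5)))
    mask[n]=m;print(n,m.sum())
pts={"top":[b for b in box if b[2]>1],"scene":box}
def cost(p,names=("top",)):
    s=0
    for n in names:
        h=cv2.convexHull((proj(n,W(p,pts[n]))).astype(np.float32))
        k=4;A=cv2.fillConvexPoly(np.zeros((480*k,640*k),np.uint8),((h+.5)*k).round().astype(int),1)
        A=cv2.resize(A.astype(np.float32),(640,480),interpolation=cv2.INTER_AREA)
        s+=np.abs(A-mask[n]).sum()
    return s
best=None
for y in(-.1,.1,.2):
  for y0 in (.15,):
    r=minimize(cost,[565,128,y],method="Nelder-Mead",options=dict(initial_simplex=[[565,128,y],[575,128,y],[565,138,y],[565,128,y+.1]]))
    print(r.x.round(3),r.fun)
    if best is None or r.fun<best.fun:best=r
np.save("samp.npy",best.x)
p=best.x
print("scene cost",cost(p,("scene",)))
# tray
K=vision.camera_model("top")
def back(n,uv,z):
    m=vision.camera_model(n);d=m["R"].T@np.linalg.inv(m["intrinsics"])@[*uv,1];o=-m["R"].T@m["t"];return o+d*(z-o[2])/d[2]
cs=[back("top",u,12) for u in((391,200),(470.5,221),(463,257),(382,235))];print(np.round(cs),np.mean(cs,0))
k=4
o=[]
for n,(u0,v0) in (("top",(210,170)),("scene",(210,265))):
    a=cv2.resize(im[n][v0:v0+100,u0:u0+100],(400,400),interpolation=2)
    for L in box+[(4,0,107),(-41.5,0,123.8),(-25.4,0,89.4)]:
        uv=proj(n,W(p,L))[0]; cv2.circle(a,tuple(((uv+.5-[u0,v0])*k).astype(int)),3,(0,0,255),-1)
    o.append(a)
cv2.imwrite("pics/o1.png",np.hstack(o))
E
python3 fit2.py
```

```text
top 2038
scene 3690
[5.67414e+02 1.35165e+02 1.81000e-01] 759.9375
[5.67203e+02 1.34964e+02 1.86000e-01] 763.0625
[5.67455e+02 1.35460e+02 1.86000e-01] 761.1875
scene cost 1488.4375
[[ 606. -193.   12.]
 [ 556. -392.   12.]
 [ 466. -374.   12.]
 [ 517. -172.   12.]] [ 536.42223683 -282.51544561   12.        ]
```

View pics/o1.png

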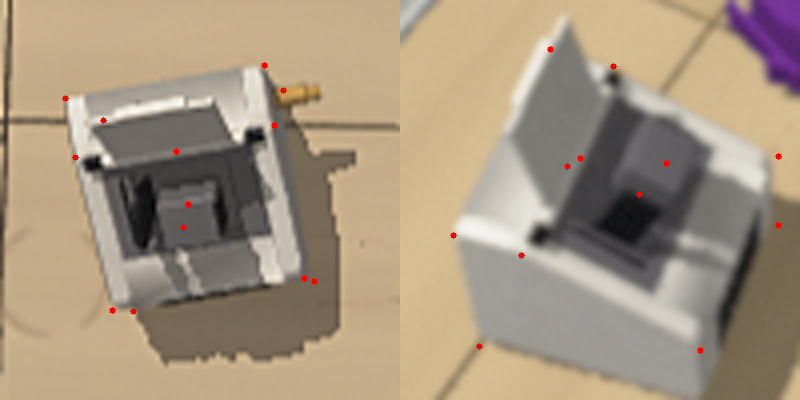

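```bash
cat > fit3.py <<'E'
from fit2 import *
from scipy.ndimage import gaussian_filter
p=np.load("samp.npy")
def toS(p,X):
    d=X[...,:2]-p[:2];c,s=np.cos(p[2]),np.sin(p[2]);return np.stack([c*d[...,0]+s*d[...,1],-s*d[...,0]+c*d[...,1],X[...,2]],-1)
def pl(X):
    c=np.median(X,0);w=np.linalg.svd(X-c,full_matrices=False)[2][2];r=(X-c)@w;X=X[abs(r)<2.5*np.std(r)];c=X.mean(0);return len(X),c.round(1),np.linalg.svd(X-c,full_matrices=False)[2][2].round(3)
print("----")
# scene left wall: crop px x 480..640,y 260..330 -> full
L=toS(p,cl["scene"]);T=toS(p,cl["top"])
w=L[265+68:265+80,210+25:210+55].reshape(-1,3);print("wall y",pl(w))
w=L[265+30:265+42,210+34:210+42].reshape(-1,3);print("flap scene",pl(w))
w=T[170+33:170+37,210+28:210+52].reshape(-1,3);print("flap top",pl(w))
# slope side strips: points near slope plane
for n,C in(("scene",L),("top",T)):
    m=(abs(C[...,1])<62)&(abs(C[...,1])>48)&(C[...,0]>-70)&(C[...,0]<-5)&(C[...,2]>60);print(n,"strip",pl(C[m]))
    g=(abs(C[...,1])<40)&(C[...,0]<-15)&(C[...,0]>-75)&(C[...,2]>112-0.0)&(C[...,2]<135);G=C[g];print(n,"grip",len(G),np.percentile(G,[3,50,97],axis=0).round(1).tolist())
E
python3 fit3.py | sed -n '/----/,$p'
python3 - <<'E'
import cv2,numpy as np
a=cv2.imread('pics/top0.png')[195:240,235:280];b=cv2.imread('pics/scene0.png')[275:335,250:310]
cv2.imwrite('pics/c2.png',np.hstack([cv2.resize(a,(400,400),interpolation=2),cv2.resize(b,(400,400),interpolation=2)]))
E
```

```text
----
wall y (359, array([-5.5, 56. , 73.5]), array([ 0.06 , -0.998, -0.032]))
flap scene (95, array([ 11.2,  12.4, 133.4]), array([-0.976, -0.021,  0.217]))
flap top (94, array([  8.4,   3.7, 133.3]), array([-0.978,  0.002,  0.21 ]))
scene strip (473, array([-35.7,  20. ,  79.5]), array([ 0.394, -0.042, -0.918]))
scene grip 373 [[-49.6, -21.2, 112.8], [-35.4, 2.5, 122.7], [-19.1, 26.6, 129.7]]
top strip (257, array([-37. ,   3.5,  82. ]), array([-0.423, -0.014,  0.906]))
top grip 263 [[-52.4, -20.7, 113.7], [-37.6, -1.7, 122.3], [-21.0, 27.2, 129.2]]
```

View pics/c2.png

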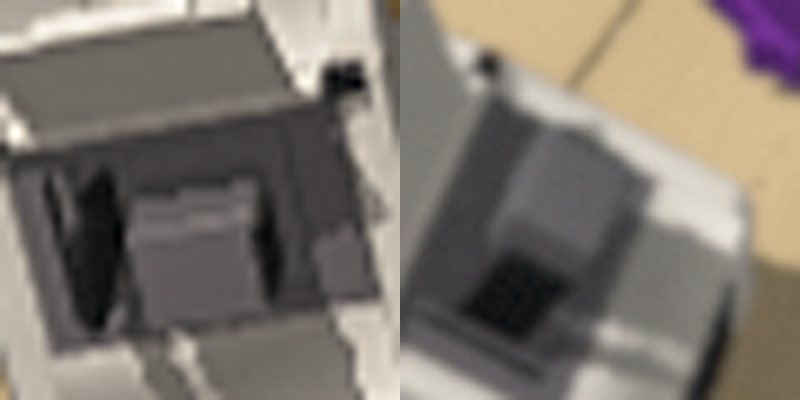

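The enlarged crop shows the grey grip (left half (190,250), right half (570,190)) with the black tab at (95,240) and (515,290). It matches the sampler fit to about 2 mm. Flap angle is about 2.2 rad.

```bash
cat > go.py <<'E'
import sys
from h import *
SP=(567.4,134.3,0.181)
def s2w(l):
    c,s=np.cos(SP[2]),np.sin(SP[2]);return np.array([SP[0]+c*l[0]-s*l[1],SP[1]+s*l[0]+c*l[1],l[2]])
def ax(h,y=-1.5): return s2w([-.4226*h,y,35+.9063*h])   # point on bay axis at height h
def axes(yaw,tilt): # tool x along yaw, z down tilted by tilt(deg)
    return Ro.from_euler('z',yaw)*Ro.from_euler('x',180,degrees=True)*Ro.from_euler('y',tilt,degrees=True)
def rep(*targets,rot=None):
    o=ctrl.observe();w=o["tcp_rot"];R=Ro.from_quat([w[1],w[2],w[3],w[0]]);p=o["tcp_pos"]
    print("t",o["time"],"p",p.round(1),"F",o["force"].round(1),"w",round(o["gripper_width"],1),"gf",o["gripper_force"],"q",o["joint_positions"].round(2))
    for t in targets:
        t=np.asarray(t,float);print("to",t.round(1),"tool d",R.inv().apply(t-p).round(1));p=t
    if rot is not None: print("turn deg",(R.inv()*rot).as_rotvec(degrees=True).round(2))
E
python3 - <<'E'
from go import *
rep([450,-380,330],[510,-150,330],ax(190)+[0,0,30],rot=axes(SP[2],25)); print(ax(144),ax(64))
E
```

```text
t 0.1 p [ 243.7 -601.8  230.2] F [-0.4 -0.1 -0.3] w 85.9 gf 0.0 q [ 1.16  0.62 -0.01  1.42  0.01  1.1  -0.04]
to [ 450. -380.  330.] tool d [ 274.4 -128.4  -99.5]
to [ 510. -150.  330.] tool d [ 142.  -190.7    0.4]
to [488.7 118.4 237.2] tool d [  81.  -256.5   93.4]
turn deg [-2.68 24.93 11.46]
[507.80972704 121.86990071 165.5072    ] [541.06544535 127.95579128  93.0032    ]
```

Emit:
jog_arm([
  [[15,-7,-10],[0,0,0]],
  [[28,-13,-10],[0,0,0]],
  [[28,-13,-10],[0,0,0]],
  [[28,-13,-10],[0,0,0]],
  [[28,-13,-10],[0,0,0]],
  [[28,-13,-10],[0,0,0]],
  [[28,-13,-10],[0,0,0]],
  [[28,-13,-10],[0,0,0]],
  [[28,-13,-10],[0,0,0]],
  [[20,-10,-10],[0,0,0]],
  [[15,-10,0],[0,0,0]],
  [[0,0,0],[0,0,0]],
], fingers=1)

```text
time: 1.6
tcp_pos: [449.9, -375.9, 331.2]
tcp_rot: [-0.001, 0.981, 0.193, 0.0]
force: [-0.5, -0.5, 0.3]
gripper_width: 85.0
gripper_force: 0.0
```

Emit:
jog_arm([
  [[8,-15,0],[0,0,0]],
  [[16,-24,0],[0,0,0]],
  [[20,-30,0],[0,0,0]],
  [[20,-30,0],[0,0,0]],
  [[20,-30,0],[0,0,0]],
  [[20,-30,0],[0,0,0]],
  [[20,-30,0],[0,0,0]],
  [[14,-40,0],[0,0,0]],
  [[14,-40,0],[0,0,0]],
  [[12,-40,0],[0,0,0]],
  [[8,-20,0],[0,0,0]],
  [[0,0,0],[0,0,0]],
])

```text
time: 3.1
tcp_pos: [483.9, -7.1, 331.3]
tcp_rot: [-0.0, 0.981, 0.193, -0.0]
force: [-0.4, -0.7, 0.2]
gripper_width: 85.7
gripper_force: 0.0
```

```bash
python3 - <<'E'
from go import *
rep(ax(190)+[0,0,30],rot=axes(SP[2],25))
E
```

```text
t 3.1 p [483.9  -7.1 331.3] F [-0.4 -0.7  0.2] w 85.7 gf 0.0 q [ 0.11  0.27 -0.19  1.72  0.05  1.16 -1.27]
to [488.7 118.4 237.2] tool d [  51.9 -114.3   94.1]
turn deg [-2.62 24.93 11.67]
```

Emit:
jog_arm([
  [[7,-15,12],[0,0,0]],
  [[9,-20,16],[0,0,0]],
  [[9,-20,16],[0,0,0]],
  [[9,-20,16],[0,0,0]],
  [[9,-20,16],[0,0,0]],
  [[9,-19,18],[0,0,0]],
  [[0,0,0],[-0.5,5,2.3]],
  [[0,0,0],[-0.5,5,2.3]],
  [[0,0,0],[-0.5,5,2.3]],
  [[0,0,0],[-0.5,5,2.3]],
  [[0,0,0],[-0.5,5,2.3]],
  [[0,0,0],[0,0,0]],
])

```text
time: 4.6
tcp_pos: [488.5, 114.3, 236.6]
tcp_rot: [-0.019, 0.973, 0.088, 0.215]
force: [-0.0, -0.0, -0.4]
gripper_width: 85.4
gripper_force: 0.0
```

```bash
python3 - <<'E'
from go import *
rep(ax(130),ax(64),rot=axes(SP[2],25))
E
```

```text
t 4.6 p [488.5 114.3 236.6] F [-0.  -0.  -0.4] w 85.4 gf 0.0 q [-0.25  0.23 -0.07  2.18  0.25  0.31 -1.93]
to [513.6 122.9 152.8] tool d [-11.5  -4.1  87. ]
to [541.1 128.   93. ] tool d [ 0.1 -0.1 66. ]
turn deg [ 0.09  0.1  -0.07]
```

Emit:
jog_arm([
  [[-2,0,8],[0,0,0]],
  [[-2,-1,15],[0,0,0]],
  [[-3,-1,20],[0,0,0]],
  [[-3,-1,20],[0,0,0]],
  [[-2,-1,20],[0,0,0]],
  [[0,0,15],[0,0,0]],
  [[0,0,10],[0,0,0]],
  [[0,0,8],[0,0,0]],
  [[0,0,0],[0,0,0]],
])

```text
time: 5.72
tcp_pos: [529.1, 127.8, 129.9]
tcp_rot: [-0.02, 0.973, 0.088, 0.214]
force: [0.3, -0.2, 0.2]
gripper_width: 85.7
gripper_force: 0.0
```

```bash
python3 - <<'E'
from go import *
rep(ax(64),rot=axes(SP[2],25))
a,_=vision.get_image("top");b,_=vision.get_image("scene")
cv2.imwrite("pics/d1.png",np.hstack([cv2.resize(a[170:260,210:300],(400,400),interpolation=2),cv2.resize(b[250:350,210:310],(400,400),interpolation=2)]))
E
```

```text
t 5.725 p [529.1 127.8 129.9] F [ 0.3 -0.2  0.2] w 85.7 gf 0.0 q [-0.37  0.48  0.09  2.22  0.4   0.01 -2.09]
to [541.1 128.   93. ] tool d [-4.7  2.  38.4]
turn deg [-0.03  0.17 -0.02]
```

View pics/d1.png

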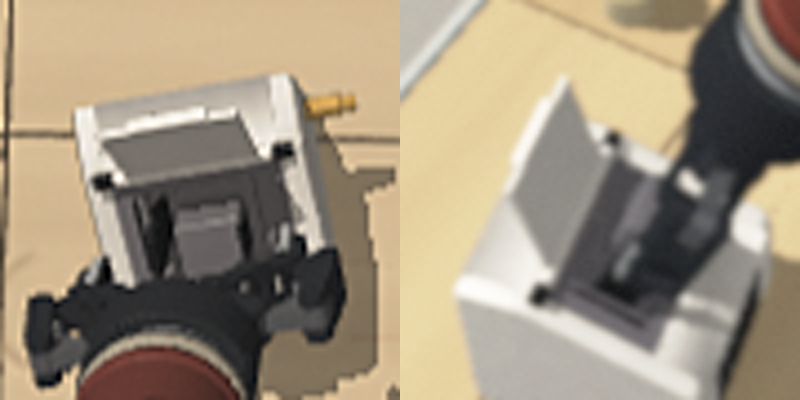

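The top half shows the gripper at (200,330) lined up over the grey grip at (210,235). The scene half shows the fingers straddling the grip. Joint 6 is at its lower limit, so I'll use a steeper tool: tilting about the pinch axis is free.

Emit:
jog_arm([
  [[0,0,-8],[0,-2,0]],
  [[0,0,-8],[0,-4,0]],
  [[0,0,0],[0,-4,0]],
  [[0,0,0],[0,-2,0]],
  [[0,0,0],[0,0,0]],
])

```text
time: 6.45
tcp_pos: [522.7, 126.5, 145.2]
tcp_rot: [-0.011, 0.99, 0.089, 0.112]
force: [-0.9, 0.2, -0.3]
gripper_width: 85.3
gripper_force: 0.0
```

```bash
cat >> go.py <<'E'
def grasp(h,tilt,y=-1.5):
    t=np.deg2rad(tilt);g=np.array([-.4226*h,y,35+.9063*h]);return s2w(g+19*np.array([np.sin(t),0,-np.cos(t)]))
E
python3 - <<'E'
from go import *
rep(grasp(116,13),grasp(86,13),rot=axes(SP[2],13))
E
```

```text
t 6.45 p [522.7 126.5 145.2] F [-0.9  0.2 -0.3] w 85.3 gf 0.0 q [-0.14  0.48 -0.22  2.04  0.32  0.43 -1.99]
to [523.7 124.8 121.6] tool d [-4.7  1.9 23.1]
to [536.1 127.1  94.4] tool d [ 6.3  0.  29.3]
turn deg [-0.06  0.09 -0.07]
```

Emit:
jog_arm([
  [[-2,1,8],[0,0,0]],
  [[-3,1,15],[0,0,0]],
  [[2,0,10],[0,0,0]],
  [[2,0,10],[0,0,0]],
  [[2,0,9],[0,0,0]],
  [[0,0,0],[0,0,0]],
])

```text
time: 7.2
tcp_pos: [534.7, 127.1, 93.5]
tcp_rot: [-0.01, 0.99, 0.09, 0.111]
force: [0.8, -0.8, -0.3]
gripper_width: 85.5
gripper_force: 0.0
```

```bash
python3 - <<'E'
from go import *
rep(grasp(86,13),rot=axes(SP[2],13))
E
```

```text
t 7.2 p [534.7 127.1  93.5] F [ 0.8 -0.8 -0.3] w 85.5 gf 0.0 q [-0.18  0.58 -0.16  2.05  0.37  0.31 -2.03]
to [536.1 127.1  94.4] tool d [ 1.6  0.3 -0.6]
turn deg [-0.04  0.24 -0.01]
```

Close.

Emit:
jog_arm([
  [[1,0,0],[0,0,0]],
  [[0,0,0],[0,0,0]],
  [[0,0,0],[0,0,0]],
  [[0,0,0],[0,0,0]],
  [[0,0,0],[0,0,0]],
  [[0,0,0],[0,0,0]],
  [[0,0,0],[0,0,0]],
  [[0,0,0],[0,0,0]],
], fingers=-1)

```text
time: 8.2
tcp_pos: [535.6, 126.8, 96.7]
tcp_rot: [-0.01, 0.99, 0.09, 0.112]
force: [-6.2, -2.3, 16.4]
gripper_width: 35.3
gripper_force: 58.4
```

```bash
python3 - <<'E'
from go import *
rep(grasp(86,13),grasp(116,13),grasp(176,13),rot=axes(SP[2],13))
E
```

```text
t 8.2 p [535.6 126.8  96.7] F [-6.2 -2.3 16.4] w 35.3 gf 58.4093713760376 q [-0.18  0.58 -0.16  2.05  0.37  0.32 -2.03]
to [536.1 127.1  94.4] tool d [ 0.  -0.2  2.4]
to [523.7 124.8 121.6] tool d [ -6.3   0.  -29.3]
to [498.7 120.2 176. ] tool d [-12.5   0.  -58.7]
turn deg [0.03 0.07 0.01]
```

```bash
python3 - <<'E'
from go import *
a,_=vision.get_image("top");b,_=vision.get_image("scene")
cv2.imwrite("pics/d2.png",np.hstack([cv2.resize(a[180:250,220:290],(400,400),interpolation=2),cv2.resize(b[265:345,240:320],(400,400),interpolation=2)]))
E
```

```text
(no output)
```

View pics/d2.png

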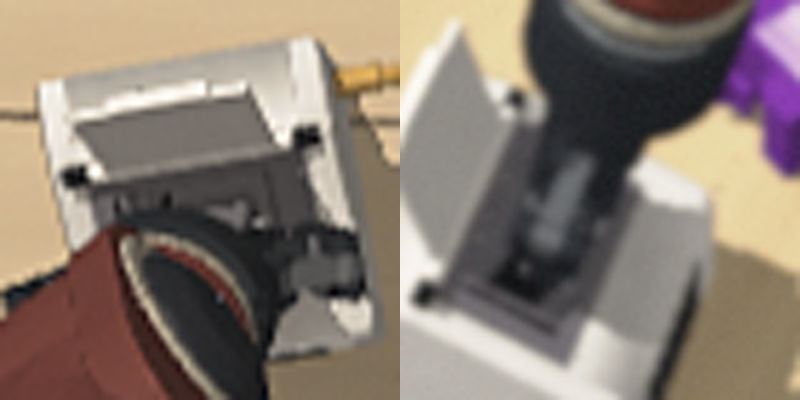

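In the scene half the finger at (550,210) presses the black tab at (525,275). I'll start the lift gently.

Emit:
jog_arm([
  [[-0.6,0,-3],[0,0,0]],
  [[-0.6,0,-3],[0,0,0]],
  [[-1,0,-5],[0,0,0]],
  [[-1,0,-5],[0,0,0]],
  [[0,0,0],[0,0,0]],
])

```text
time: 8.93
tcp_pos: [528.8, 125.8, 109.5]
tcp_rot: [-0.01, 0.99, 0.09, 0.111]
force: [-0.4, -0.3, -2.1]
gripper_width: 34.4
gripper_force: 60.1
```

Emit:
jog_arm([
  [[-2,0,-9],[0,0,0]],
  [[-2,0,-10],[0,0,0]],
  [[-2,0,-10],[0,0,0]],
  [[-2.5,0,-12],[0,0,0]],
  [[-2.5,0,-12],[0,0,0]],
  [[-2,0,-9],[0,0,0]],
  [[-1,0,-6],[0,0,0]],
  [[0,0,0],[0,0,0]],
])

```text
time: 9.93
tcp_pos: [500.9, 120.8, 172.9]
tcp_rot: [-0.01, 0.99, 0.09, 0.111]
force: [1.1, 0.1, -2.9]
gripper_width: 34.3
gripper_force: 60.5
```

```bash
python3 - <<'E'
from go import *
rep()
a,d1=vision.get_image("top");b,d2=vision.get_image("scene")
cv2.imwrite("pics/d3.png",np.hstack([cv2.resize(a[180:260,210:290],(400,400),interpolation=2),cv2.resize(b[235:355,230:350],(400,400),interpolation=2)]))
E
```

```text
t 9.925 p [500.9 120.8 172.9] F [ 1.1  0.1 -2.9] w 34.3 gf 60.47780156135559 q [-0.11  0.41 -0.25  2.06  0.3   0.47 -1.97]
```

View pics/d3.png

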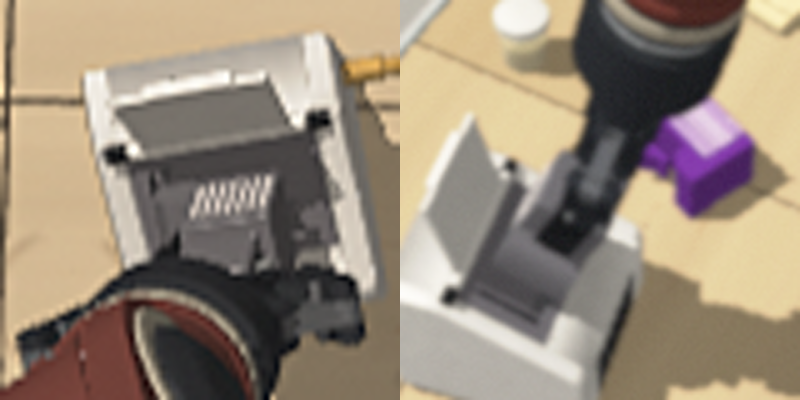

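The cartridge has come out with the tab held: its label stripes show at (230,195) in the top half, and the body is at (530,265) in the scene half. I'll clear the sampler and carry it across.

Emit:
jog_arm([
  [[-2,0,-9],[0,0,0]],
  [[-2,0,-10],[0,0,0]],
  [[-3,0,-12],[0,0,0]],
  [[-2,0,-12],[0,0,0]],
  [[0,3,-8],[0,-3,0]],
  [[0,8,0],[0,-5,0]],
  [[0,12,0],[0,-5,0]],
  [[0,14,0],[0,-5,0]],
  [[0,16,0],[0,-5,0]],
  [[0,18,0],[0,-2,0]],
  [[0,10,0],[0,0,0]],
  [[0,0,0],[0,0,0]],
])

```text
time: 11.52
tcp_pos: [495.6, 36.8, 220.5]
tcp_rot: [0.009, 0.99, 0.089, -0.105]
force: [-0.2, 0.3, -1.9]
gripper_width: 34.4
gripper_force: 60.4
```

```bash
python3 - <<'E'
from go import *
rep([490,-130,235],[537,-265,235],rot=axes(-.24,-12))
E
```

```text
t 11.525 p [495.6  36.8 220.5] F [-0.2  0.3 -1.9] w 34.4 gf 60.38207173347473 q [ 0.08  0.51 -0.31  1.7   0.15  1.17 -1.68]
to [ 490. -130.  235.] tool d [-37.6 163.1  -6.8]
to [ 537. -265.  235.] tool d [ 21.7 141.2  -4.7]
turn deg [ 4.99  0.12 23.5 ]
```

Emit:
jog_arm([
  [[-2,9,0],[0,0,0]],
  [[-4,17,-1],[0,0,0]],
  [[-4,23,-1],[0,0,0]],
  [[-4,28,-1],[0,0,0]],
  [[-2,30,-1],[0,0,0]],
  [[0,30,-1],[0,0,0]],
  [[0,30,-1],[0,0,0]],
  [[0,30,-1],[0,0,0]],
  [[0,30,-1],[0,0,0]],
  [[0,30,-1],[0,0,0]],
  [[0,25,-1],[0,0,0]],
  [[0,15,-1],[0,0,0]],
])

```text
time: 13.02
tcp_pos: [535.1, -259.7, 234.1]
tcp_rot: [0.01, 0.99, 0.088, -0.106]
force: [0.5, -0.4, -2.7]
gripper_width: 34.5
gripper_force: 60.4
```

Emit:
jog_arm([
  [[0,4,0],[0.5,0,2.5]],
  [[0,0,0],[1,0,4.5]],
  [[0,0,0],[1,0,4.5]],
  [[0,0,0],[1,0,4.5]],
  [[0,0,0],[1,0,4.5]],
  [[0,0,0],[0.5,0,3]],
  [[0,0,0],[0,0,0]],
])

```text
time: 13.9
tcp_pos: [536.7, -260.0, 234.1]
tcp_rot: [-0.013, 0.987, -0.118, -0.106]
force: [-0.3, -0.4, -3.1]
gripper_width: 34.5
gripper_force: 60.4
```

```bash
python3 - <<'E'
from go import *
rep([537,-265,200],rot=axes(-.24,-12))
for n in("top","scene"):
    im,d=vision.get_image(n);cv2.imwrite(f"pics/{n}3.png",im);np.save(f"{n}3.npy",d)
print(proj("scene",ctrl.observe()["tcp_pos"]),proj("top",ctrl.observe()["tcp_pos"]))
b=cv2.imread("pics/scene3.png");u,v=proj("scene",ctrl.observe()["tcp_pos"])[0].astype(int);print(u,v)
cv2.imwrite("pics/d4.png",cv2.resize(b[v-60:v+90,u-100:u+100],(800,600),interpolation=2))
E
```

```text
t 13.9 p [ 536.7 -260.   234.1] F [-0.3 -0.4 -3.1] w 34.5 gf 60.37484049797058 q [ 0.48  0.64 -0.14  1.39  0.11  1.33 -1.5 ]
to [ 537. -265.  200.] tool d [ 8.6  4.8 33. ]
turn deg [0.02 0.23 0.14]
[[359.65398978 148.08369033]] [[440.56740458 221.45808752]]
359 148
```

View pics/d4.png

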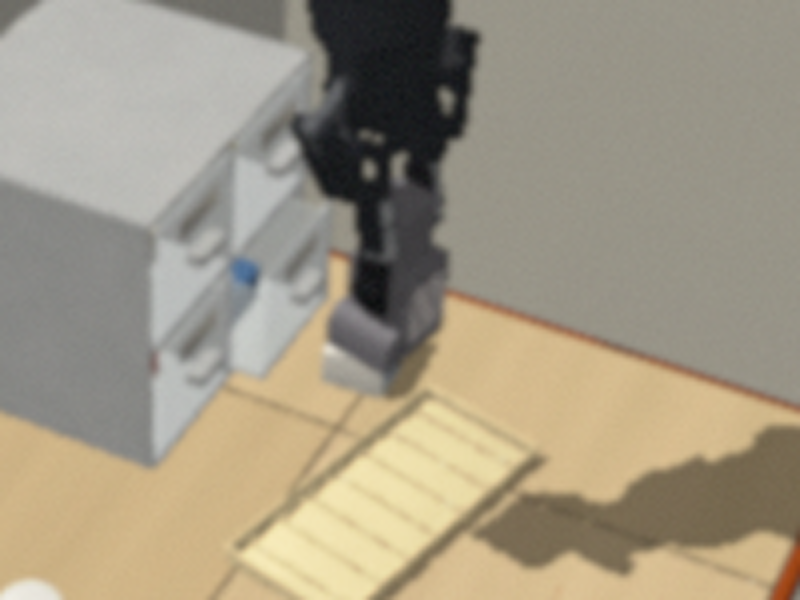

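The grey cartridge hangs from the fingers at about (400,280), over the tray at (390,480), with the white carton behind it at (355,365). I'll measure its tilt from depth.

```bash
python3 - <<'E'
from go import *
yaw=-.24;c,s=np.cos(yaw),np.sin(yaw);T=np.array([536.7,-260,234.1])
for n in("scene","top"):
    P=cloud(n,np.load(n+"3.npy"));d=P-T;L=np.stack([c*d[...,0]+s*d[...,1],-s*d[...,0]+c*d[...,1],P[...,2]],-1)
    m=(abs(L[...,0])<50)&(abs(L[...,1])<50)&(L[...,2]>120)&(L[...,2]<260)
    Q=L[m];N=cv2.cvtColor(cv2.imread(f"pics/{n}3.png"),cv2.COLOR_BGR2GRAY)[m];print(n,len(Q))
    for z in range(125,260,10):
        b=Q[abs(Q[:,2]-z)<5]
        if len(b)>5: print(z,len(b),np.percentile(b[:,0],[2,25,50,98]).round(0),np.percentile(b[:,1],[2,50,75,98]).round(0))
    if n=="scene":
        # normals via cross product of neighbours, smoothed
        G=cv2.GaussianBlur(L.astype(np.float32),(5,5),1);nx=np.cross(np.roll(G,-2,1)-np.roll(G,2,1),np.roll(G,-2,0)-np.roll(G,2,0));nx/=np.linalg.norm(nx,axis=-1,keepdims=True)+1e-9
        v=nx[m];v*=np.sign(v@[-.5,.5,.5])[:,None]
        for k,ref in(("-x",[-1,0,0]),("+y",[0,1,0])):
            w=v[(v@ref>.85)&(Q[:,2]<205)];print(k,len(w),np.median(w,0).round(3) if len(w) else "")
E
```

```text
scene 890
165 54 [-16. -14.  -6.  28.] [-13.  29.  30.  32.]
175 91 [-16. -15. -10.  28.] [-23.  28.  30.  32.]
185 153 [-17. -15.  -3.  27.] [-19.  24.  27.  32.]
195 89 [-17. -15.  -8.  27.] [-20.  15.  20.  26.]
205 70 [-17. -15. -13.  26.] [-23.  13.  18.  25.]
215 110 [-17. -14.  -4.  25.] [-20.  16.  23.  30.]
225 101 [-15. -10.  -7.  25.] [-22.  10.  20.  24.]
235 52 [-10.  -8.  -7.  13.] [-14.  13.  23.  25.]
245 77 [-9. -8. -6. 10.] [-29.  14.  25.  31.]
255 93 [-10.  -7.  -5.  14.] [-23.  16.  28.  31.]
-x 124 [-0.919 -0.07  -0.147]
+y 47 [-0.157  0.934 -0.046]
top 423
165 15 [-19. -19. -13.  15.] [-23.  31.  31.  31.]
175 25 [-19. -19. -18.  10.] [-15.  31.  31.  32.]
185 81 [-20. -17. -10.   9.] [-15.  26.  29.  31.]
195 21 [-20. -19. -17.  -8.] [-15.  16.  18.  24.]
205 21 [-20. -19. -18.  -3.] [-21.  16.  16.  28.]
215 60 [-20. -18. -14.   4.] [-21.   9.  25.  30.]
225 60 [-19. -17. -14. -10.] [-21.  -4.   8.  16.]
235 12 [-12. -12. -12.  -9.] [-16.  -1.  12.  24.]
245 32 [-12. -11. -10.  -4.] [-29.  15.  24.  31.]
255 96 [-12. -10.  -7.   8.] [-26.   5.  16.  32.]
```

Emit:
jog_arm([
  [[2,0,9],[0,-1,0]],
  [[4,0,19],[0,-0.5,0]],
  [[5,0,23],[0,0,0]],
  [[5,0,23],[0,0,0]],
  [[5,0,23],[0,0,0]],
  [[4,0,19],[0,0,0]],
  [[3,0,14],[0,0,0]],
  [[2,0,9],[0,0,0]],
  [[1,0,5],[0,0,0]],
  [[0,0,0],[0,0,0]],
])

```text
time: 15.25
tcp_pos: [533.2, -260.3, 86.8]
tcp_rot: [-0.014, 0.986, -0.118, -0.118]
force: [0.2, -0.3, -3.3]
gripper_width: 34.3
gripper_force: 60.4
```

```bash
python3 - <<'E'
from go import *
o=ctrl.observe();p=o["tcp_pos"];rep(p-[0,0,10])
for n in("top","scene"):
    im,d=vision.get_image(n);cv2.imwrite(f"pics/{n}4.png",im)
    P=cloud(n,d);yaw=-.24;c,s=np.cos(yaw),np.sin(yaw);e=P-p;L=np.stack([c*e[...,0]+s*e[...,1],-s*e[...,0]+c*e[...,1],P[...,2]],-1)
    m=(abs(L[...,0])<40)&(abs(L[...,1])<40)&(L[...,2]>-5)&(L[...,2]<100);Q=L[m]
    for z in range(2,75,4):
        b=Q[abs(Q[:,2]-z)<2]
        if len(b)>3: print(n,z,len(b),np.percentile(b[:,0],[3,97]).round(1),np.percentile(b[:,1],[3,97]).round(1))
E
```

```text
t 15.25 p [ 533.2 -260.3   86.8] F [ 0.2 -0.3 -3.3] w 34.3 gf 60.40322184562683 q [ 0.47  0.8  -0.13  1.53  0.14  1.06 -1.53]
to [ 533.2 -260.3   76.8] tool d [ 2.4 -0.   9.7]
top 2 164 [-38.6  20.5] [-37.   38.9]
top 6 45 [-38.6  13.9] [-32.9  37.6]
top 10 26 [-38.6 -26.3] [-34.3  37.7]
top 14 9 [-38.1  -8.6] [-36.6  35.1]
top 18 5 [-21.1   7.8] [ 5.3 31.1]
top 22 9 [-21.2   4.8] [-14.3  31.3]
top 26 5 [-20.9   2.2] [-17.4  31.1]
top 30 7 [-21.    0.8] [-17.8  31.1]
top 34 22 [-20.8   6.8] [23.9 31.6]
top 38 22 [-20.7  -4.3] [-5.5 30.2]
top 42 19 [-20.8   1.6] [ 8.8 29. ]
top 46 5 [-20.7 -14.3] [-17.6  19.5]
top 50 10 [-21.4  -7.9] [-16.9  22. ]
top 58 4 [-20.4  -9.6] [-13.1  15.2]
top 62 12 [-20.5   4.1] [-8.4 28.3]
top 66 13 [-20.    4.1] [-18.   30.3]
top 70 16 [-20.   -8.8] [-21.3  19.6]
top 74 36 [-19.7 -12.3] [-22.   15.3]
scene 2 214 [-39.   34.8] [-36.5  38.3]
scene 6 83 [-34.8  37.4] [-35.4  38.4]
scene 10 24 [-35.1 -30.7] [-35.   35.3]
scene 14 20 [-35.8  25.2] [-32.6  34.5]
scene 18 20 [-17.3  14.2] [ 9.3 30.3]
scene 22 23 [-17.  24.] [-17.   30.9]
scene 26 33 [-17.2  25.3] [-23.5  31.8]
scene 30 27 [-17.7  27.1] [-14.3  31.6]
scene 34 36 [-16.7  23.2] [-17.8  32.6]
scene 38 54 [-17.3  27.3] [-19.8  31.7]
scene 42 55 [-16.9  27.9] [-8.3 28.4]
scene 46 27 [-17.1  18.6] [-17.7  24. ]
scene 50 20 [-16.6  19.7] [-19.7  22.3]
scene 54 25 [-16.5  26.7] [-18.5  22.9]
scene 58 19 [-16.8  25.4] [-15.   23.2]
scene 62 23 [-16.   25.2] [-16.6  28.1]
scene 66 41 [-16.7  24.9] [-17.   28.9]
scene 70 29 [-16.3  17.3] [-16.   31.1]
scene 74 50 [-16.   21.1] [-22.5  23.7]
```

Emit:
jog_arm([
  [[1,0,4],[0,0.8,0]],
  [[1,0,4],[0,0,0]],
  [[0.6,0,2.4],[0,0,0]],
  [[0.3,0,1.4],[0,0,0]],
  [[0,0,0],[0,0,0]],
])

```text
time: 15.98
tcp_pos: [533.3, -260.3, 74.5]
tcp_rot: [-0.013, 0.987, -0.118, -0.112]
force: [-1.4, 1.3, -3.9]
gripper_width: 34.6
gripper_force: 60.4
```

Emit:
jog_arm([
  [[0.2,0,0.8],[0,0,0]],
  [[0.2,0,0.8],[0,0,0]],
  [[0,0,0],[0,0,0]],
])

```text
time: 16.35
tcp_pos: [533.5, -260.4, 73.6]
tcp_rot: [-0.013, 0.987, -0.118, -0.111]
force: [-1.5, 0.2, 0.8]
gripper_width: 34.3
gripper_force: 61.6
```

Emit:
jog_arm([
  [[0.2,0,0.8],[0,0,0]],
  [[0,0,0],[0,0,0]],
])

```text
time: 16.6
tcp_pos: [533.5, -260.6, 73.4]
tcp_rot: [-0.013, 0.987, -0.118, -0.111]
force: [-1.4, 0.1, 5.3]
gripper_width: 34.6
gripper_force: 63.0
```

Emit:
jog_arm([
  [[0,0,0],[0,0,0]],
  [[0,0,0],[0,0,0]],
  [[0,0,0],[0,0,0]],
  [[0,0,0],[0,0,0]],
  [[0,0,0],[0,0,0]],
  [[0,0,0],[0,0,0]],
], fingers=1)

```text
time: 17.35
tcp_pos: [533.4, -260.4, 72.2]
tcp_rot: [-0.013, 0.987, -0.118, -0.112]
force: [0.4, -0.0, -0.5]
gripper_width: 85.5
gripper_force: 0.0
```

Emit:
jog_arm([
  [[0,0,-6],[0,0,0]],
  [[0,0,-12],[0,0,0]],
  [[0,0,-20],[0,0,0]],
  [[0,0,-30],[0,0,0]],
  [[0,0,-30],[0,0,0]],
  [[0,0,-30],[0,0,0]],
  [[0,0,-20],[0,0,0]],
  [[0,0,0],[0,0,0]],
])

```text
time: 18.35
tcp_pos: [566.9, -268.4, 218.9]
tcp_rot: [-0.012, 0.987, -0.118, -0.109]
force: [0.3, -1.0, -0.8]
gripper_width: 85.5
gripper_force: 0.0
```

```bash
python3 - <<'E'
from go import *
for n in("top","scene"):
    im,d=vision.get_image(n);cv2.imwrite(f"pics/{n}5.png",im);np.save(n+"5.npy",d)
    P=cloud(n,d);yaw=-.24;c,s=np.cos(yaw),np.sin(yaw);e=P-[536.4,-282.5,0];L=np.stack([c*e[...,0]+s*e[...,1],-s*e[...,0]+c*e[...,1],P[...,2]],-1)
    m=(abs(L[...,0])<45)&(abs(L[...,1])<80)&(L[...,2]>20)&(L[...,2]<110);Q=L[m]
    for z in range(20,108,8):
        b=Q[abs(Q[:,2]-z)<4]
        if len(b)>3: print(n,z,len(b),np.percentile(b[:,0],[3,97]).round(1),np.percentile(b[:,1],[3,97]).round(1))
T=SP
SPY=axes(SP[2],0)
print("hover behind flap", s2w([45,0,215]), "carry mid")
rep([490,-130,225],s2w([45,0,225]),rot=axes(SP[2],0))
a=cv2.imread("pics/top5.png")[180:280,370:490];b=cv2.imread("pics/scene5.png")[150:270,300:420]
cv2.imwrite("pics/d5.png",np.hstack([cv2.resize(a,(400,333),interpolation=2),cv2.resize(b,(400,400),interpolation=2)[:333]]))
E
```

```text
top 20 25 [-28.1  13.9] [ 6.3 46.3]
top 28 42 [-27.8  15.4] [-0.8 41.3]
top 36 11 [-27.9   5.4] [-1.5 41. ]
top 44 19 [-27.7   8.9] [-6.1 52.3]
top 52 45 [-27.9   9.3] [-2.  52.3]
top 60 83 [-27.3  15.4] [-7.5 45.2]
top 68 19 [-20.6   5.1] [ 6.9 45.9]
top 76 16 [-20.6   0.4] [ 4.6 46.2]
top 84 19 [-20.7   5.2] [ 4.8 45.9]
top 92 32 [-20.3   7.2] [-0.5 45.9]
top 100 197 [-19.1   8.2] [-1.4 44.8]
scene 20 38 [-24.2  18.9] [ 0.6 46.8]
scene 28 83 [-24.6  18.4] [-5.9 46.2]
scene 36 46 [-24.2   5.5] [-4.2 46. ]
scene 44 37 [-24.5  -7. ] [-5.2 45.8]
scene 52 65 [-24.    6.5] [-6.  52.2]
scene 60 82 [-23.8   6.6] [-8.9 46.3]
scene 68 40 [-17.2   5.6] [ 0.6 45.8]
scene 76 45 [-16.9   5.1] [ 3.3 46.4]
scene 84 50 [-17.    8.4] [ 1.3 46.3]
scene 92 55 [-17.1  11. ] [ 2.1 46. ]
scene 100 148 [-16.3  10.8] [-3.1 45.3]
hover behind flap [611.66488771 142.40059973 215.        ] carry mid
t 18.45 p [ 565.1 -267.9  216.2] F [-1.   0.2 -0.3] w 85.2 gf 0.0 q [ 0.46  0.71 -0.14  1.31  0.12  1.36 -1.5 ]
to [ 490. -130.  225.] tool d [-104.9 -116.3   15. ]
to [611.7 142.4 225. ] tool d [  52.5 -293.4  -12.2]
turn deg [ -2.68  12.76 -23.92]
```

View pics/d5.png

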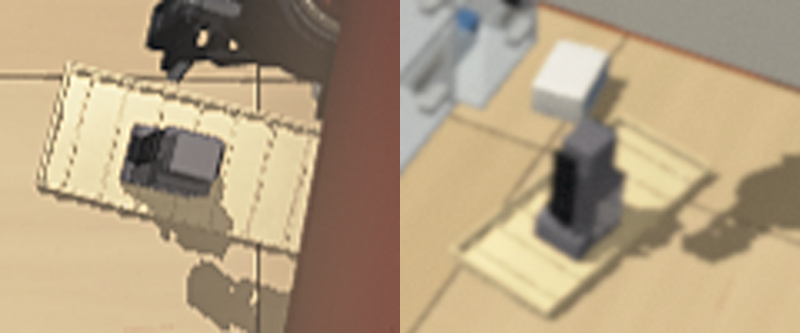

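The cartridge stands upright on its base in the tray: (180,160) in the top half and (580,190) in the scene half. The tab is out and the hand is clear. Next is the flap.

Emit:
jog_arm([
  [[0,0,0],[-0.7,3.2,-6]],
  [[0,0,0],[-0.7,3.2,-6]],
  [[0,0,0],[-0.7,3.2,-6]],
  [[0,0,0],[-0.6,3.2,-6]],
  [[0,0,0],[0,0,0]],
], fingers=-1)

```text
time: 19.08
tcp_pos: [563.7, -268.3, 215.6]
tcp_rot: [-0.0, 0.996, 0.09, -0.001]
force: [-0.4, 0.1, 0.0]
gripper_width: 0.2
gripper_force: 0.0
```

```bash
python3 - <<'E'
from go import *
rep(s2w([48,0,225]),s2w([48,0,152]),rot=axes(SP[2],0))
E
```

```text
t 19.075 p [ 563.7 -268.3  215.6] F [-0.4  0.1  0. ] w 0.2 gf 0.0 q [ 0.57  0.6  -0.27  1.52  0.18  1.05 -1.14]
to [614.6 142.9 225. ] tool d [ 123.8 -395.5   -9.4]
to [614.6 142.9 152. ] tool d [ 0.1  0.1 73. ]
turn deg [-0.04  0.11 -0.05]
```

Emit:
jog_arm([
  [[5,-15,-5],[0,0,0]],
  [[10,-30,-5],[0,0,0]],
  [[11,-35,0],[0,0,0]],
  [[11,-35,0],[0,0,0]],
  [[11,-40,0],[0,0,0]],
  [[11,-40,0],[0,0,0]],
  [[11,-40,0],[0,0,0]],
  [[11,-40,0],[0,0,0]],
  [[12,-40,0],[0,0,0]],
  [[12,-40,0],[0,0,0]],
  [[11,-30,0],[0,0,0]],
  [[8,-10,0],[0,0,0]],
])

```text
time: 20.58
tcp_pos: [615.0, 147.9, 226.4]
tcp_rot: [-0.001, 0.996, 0.094, 0.0]
force: [0.0, -1.4, -0.3]
gripper_width: 0.1
gripper_force: 0.0
```

```bash
python3 - <<'E'
from go import *
rep(s2w([48,0,225]),s2w([48,0,152]),rot=axes(SP[2],0))
E
```

```text
t 20.575 p [615.  147.9 226.4] F [ 0.  -1.4 -0.3] w 0.1 gf 0.0 q [-0.1   0.61 -0.29  1.48  0.19  1.08 -1.81]
to [614.6 142.9 225. ] tool d [-1.3  4.8  1.4]
to [614.6 142.9 152. ] tool d [-0.   0.1 73. ]
turn deg [-0.1  -0.03  0.39]
```

Emit:
jog_arm([
  [[0,2,12],[0,0,0]],
  [[0,3,20],[0,0,0]],
  [[0,0,20],[0,0,0]],
  [[0,0,14],[0,0,0]],
  [[-3,0,8],[0,0,0]],
  [[-7,0,0],[0,0,0]],
  [[-8,0,0],[0,0,0]],
  [[-8,0,-1],[0,0,0]],
  [[-9,0,-1],[0,0,0]],
  [[-9,0,-2],[0,0,0]],
  [[0,0,0],[0,0,0]],
])

```text
time: 21.95
tcp_pos: [572.6, 130.0, 156.6]
tcp_rot: [0.0, 0.996, 0.091, 0.0]
force: [0.3, 0.4, -0.6]
gripper_width: -0.3
gripper_force: 0.0
```

```bash
cat >> go.py <<'E'
def s(): 
    rep();p=ctrl.observe()["tcp_pos"]-np.array([SP[0],SP[1],0]);c,q=np.cos(SP[2]),np.sin(SP[2]);print("sampler",(c*p[0]+q*p[1]).round(1),(-q*p[0]+c*p[1]).round(1),p[2].round(1))
E
python3 - <<'E'
from go import *
s()
b,_=vision.get_image("scene");cv2.imwrite("pics/d6.png",cv2.resize(b[205:355,200:400],(800,600),interpolation=2))
E
```

```text
t 21.95 p [572.6 130.  156.6] F [ 0.3  0.4 -0.6] w -0.3 gf 0.0 q [-0.09  0.61 -0.28  1.7   0.21  0.86 -1.84]
sampler 4.3 -5.2 156.6
```

View pics/d6.png

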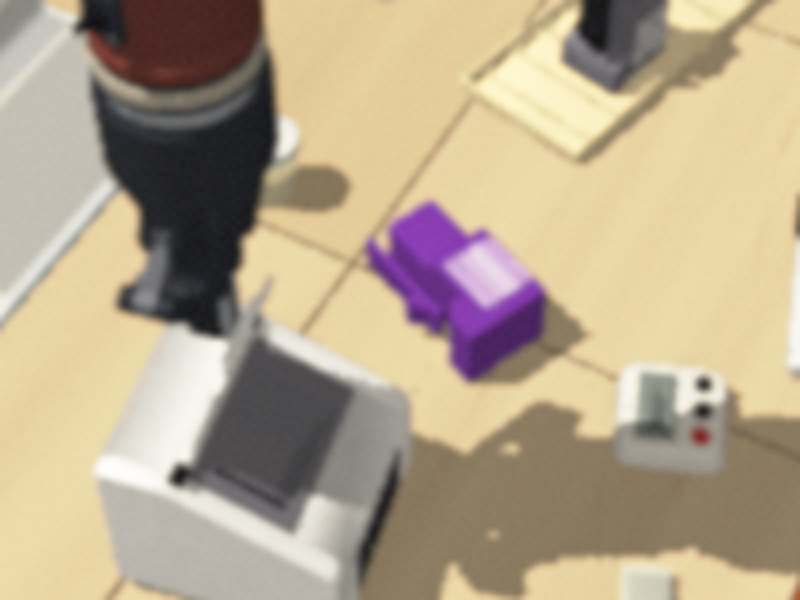

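The fingertips at (215,315) are behind the flap at (245,310), which has swung forward past upright. I'll continue along the arc.

Emit:
jog_arm([
  [[-8,0,3],[0,0,0]],
  [[-11,0,7],[0,0,0]],
  [[-7,0,8],[0,0,0]],
  [[-7,0,9],[0,0,0]],
  [[-4,0,9],[0,0,0]],
  [[-4,0,8],[0,0,0]],
  [[-6,0,7],[0,0,0]],
  [[-5,0,6],[0,0,0]],
  [[-2,0,5],[0,0,0]],
  [[0,0,2],[0,0,0]],
  [[0,0,0],[0,0,0]],
])

```text
time: 23.38
tcp_pos: [520.4, 120.1, 92.1]
tcp_rot: [0.0, 0.996, 0.091, 0.0]
force: [0.1, -1.0, 0.2]
gripper_width: -0.1
gripper_force: 0.0
```

```bash
python3 - <<'E'
from go import *
s()
E
```

```text
t 23.375 p [520.4 120.1  92.1] F [ 0.1 -1.   0.2] w -0.1 gf 0.0 q [-0.1   0.63 -0.25  1.9   0.25  0.63 -1.9 ]
sampler -48.7 -5.5 92.1
```

Press down in small steps until contact.

Emit:
jog_arm([
  [[0,0,1.5],[0,0,0]],
  [[0,0,1.5],[0,0,0]],
  [[0,0,0],[0,0,0]],
])

```text
time: 23.75
tcp_pos: [520.5, 120.1, 89.2]
tcp_rot: [0.0, 0.996, 0.091, 0.0]
force: [-0.7, -0.6, 0.1]
gripper_width: 0.3
gripper_force: 0.0
```

Emit:
jog_arm([
  [[0,0,1],[0,0,0]],
  [[0,0,1],[0,0,0]],
  [[0,0,0],[0,0,0]],
])

```text
time: 24.12
tcp_pos: [520.6, 120.2, 87.4]
tcp_rot: [0.0, 0.996, 0.091, 0.001]
force: [0.3, -0.9, 2.0]
gripper_width: -0.1
gripper_force: 0.7
```

Emit:
jog_arm([
  [[0,0,1],[0,0,0]],
  [[0,0,1],[0,0,0]],
  [[0,0,0],[0,0,0]],
])

```text
time: 24.5
tcp_pos: [520.9, 120.2, 86.9]
tcp_rot: [0.0, 0.996, 0.091, 0.001]
force: [-2.1, -1.6, 11.2]
gripper_width: 0.4
gripper_force: 5.7
```

Firm stop reached, so the flap is on its seat. Retract and check.

Emit:
jog_arm([
  [[0,0,0],[0,0,0]],
  [[0,0,0],[0,0,0]],
  [[0,0,-6],[0,0,0]],
  [[0,0,-15],[0,0,0]],
  [[-5,0,-25],[0,0,0]],
  [[-8,10,-30],[0,0,0]],
  [[-8,30,-30],[0,0,0]],
  [[0,40,-20],[0,0,0]],
  [[0,40,0],[0,0,0]],
  [[0,30,0],[0,0,0]],
  [[0,10,0],[0,0,0]],
  [[0,0,0],[0,0,0]],
])

```text
time: 26.0
tcp_pos: [528.6, -40.6, 211.4]
tcp_rot: [-0.0, 0.996, 0.091, 0.0]
force: [0.2, 1.2, 0.3]
gripper_width: -0.3
gripper_force: 0.0
```

```bash
python3 - <<'E'
from go import *
s()
c,q=np.cos(SP[2]),np.sin(SP[2])
for n in("top","scene"):
    im,d=vision.get_image(n);P=cloud(n,d);e=P-[SP[0],SP[1],0];L=np.stack([c*e[...,0]+q*e[...,1],-q*e[...,0]+c*e[...,1],P[...,2]],-1)
    m=(abs(L[...,1])<28)&(L[...,0]>-48)&(L[...,0]<-5)&(L[...,2]>60)&(L[...,2]<140);Q=L[m]
    k=np.polyfit(Q[:,0],Q[:,2],1);print(n,len(Q),"slope angle",np.degrees(np.arctan(k[0])).round(2),"(shut 25) resid",np.std(Q[:,2]-np.polyval(k,Q[:,0])).round(2),np.polyval(k,4).round(1))
    # cartridge check vs previous
    P0=cloud(n,np.load(n+"5.npy"));f=lambda P:P[(np.hypot(P[...,0]-538,P[...,1]+262)<45)&(P[...,2]>85)&(P[...,2]<110)].mean(0).round(1);print(f(P0),f(P))
    cv2.imwrite(f"pics/{n}9.png",im)
cv2.imwrite("pics/d9.png",cv2.imread("pics/scene9.png"))
E
```

```text
t 26.0 p [528.6 -40.6 211.4] F [0.2 1.2 0.3] w -0.3 gf 0.0 q [ 0.24  0.47 -0.3   1.79  0.17  0.91 -1.52]
sampler -69.7 -165.1 211.4
top 464 slope angle 24.94 (shut 25) resid 1.96 107.9
[ 534.8 -262.8   97.8] [ 534.7 -263.1   97.9]
scene 600 slope angle 25.25 (shut 25) resid 1.56 108.0
[ 537.8 -259.3   96.8] [ 537.7 -259.5   96.8]
```

View pics/d9.png

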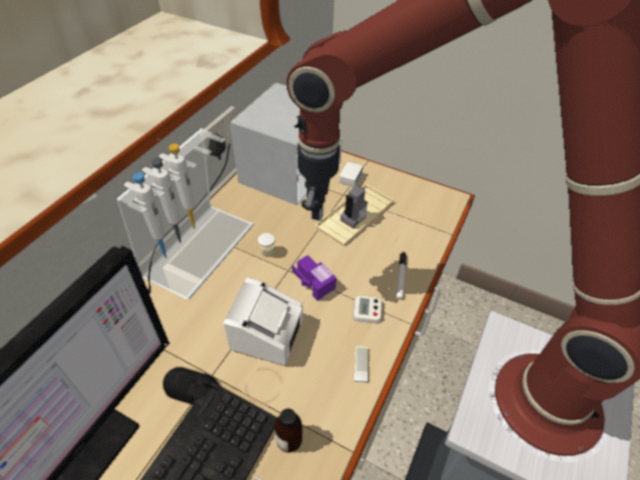

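The flap is shut at (267,312), with a measured slope of 25°. The cartridge stands in the tray at (355,203), the bystanders are where they were, and the arm is clear.

```bash
python3 -c "
from cell import workorder
print(workorder.sign_off())"
```

```text
the job is handed in; nothing more can be done
None
```

I've handed the job in: the cartridge stands upright and released in the tray, the flap is shut over the empty bay, and nothing else on the bench looks disturbed; sign-off returned no verdict.

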